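Set the T-square on the glass for scoring

TASK

Set up the white glass plate for scoring: take the T-square, which has a black handle for lifting, and lay it down gently with its blade flat across the glass, its head flush along the plate's front edge, and the graduated edge of the blade on the black tick marks. Leave the plate where it lies against its stops, leave the other things alone, and let go of the square.

Things in the scene. Friction and masses are not known exactly. Their poses are not given: they have to be found in the camera images.
- square: T-square, 0.2-0.5 kg, on the worktop right of the board. Origin: flush face of the head (blade side), mid length, underside level; x along blade, y along head, z up. In mm: aluminium head x -24..0, y -70..70, z 0..14; steel blade x 0..180, y -22.5..22.5, z 6.5..9, black graduations on its y=-22.5 edge only. On the worktop it leans 2 deg onto the blade tip; on the glass it lies flat.
- square_handle (a point): Centre of the bar of the black bow handle: 100 mm along the blade, 14 mm wide, 14 mm high, centred 47 mm above the underside of the head, on two posts near its ends, 31 mm free below it. The square balances near here. Axes as square. In square (42.5, 0, 47) mm.
- square_index (a point): Point of the T-square where the graduated edge of the blade meets the flush face of the head, on the underside of the blade. In square: (0, -22.5, 6.5) mm.
- head_left (a point): Point on the flush face of the square's head near its +y end, in square (0, 68, 3) mm.
- head_right (a point): Point on the flush face of the square's head near its -y end, in square (0, -68, 3) mm.
- glass_plate: White opal glass plate, 110 mm (x) by 200 mm (y) by 6 mm, 0.33 kg, loose on the board against the stops behind it (+x) and at its left (+y). Origin at the centre of its underside, z up; its front edge is the face x = -55 mm, toward the robot, and its top is z = 6 mm.
- cut_mark (a point): Where the cut line meets the plate's front edge, on the plate's top face (x = -55, z = 6 mm in glass_plate; its y differs each time). Axes as the plate. A black tick 16 mm long and 1.6 mm wide runs from here in +x; a second tick lies in line at the back edge.
- board: Dark green cutting board with a pale grid, 225 mm (x) by 300 mm (y) by 10 mm, fixed; origin at the centre of its underside. The plate is centred at x = 20, y = 0 mm on it, with 78 mm of free board in front. Aluminium stops 4 mm high (lower than the glass, the blade passes over them) lie behind the plate and at its left.
- glass_cutter: Brass glass cutter, 130 mm long and 12 mm thick, lying to the left of the board; origin under its middle, x along it. Bystander.
- marker: Black marker pen, 138 mm long and 12 mm thick, lying at the left; origin under its middle. Bystander.

How it is judged:
By the outcome, as a careful person would: the job done as asked, in the order asked, and still so for the second after the job is handed in, with the robot touching nothing.
It also fails if it takes over 40 s, if anything falls off the work surface, if the arm or the gripper's body presses on something with over 40 N, if the wrist force passes 120 N, or if a joint passes its speed limit or range.

ROBOT

A 7-joint arm with a two-finger parallel gripper is mounted at the origin on a cart in front of the work surface, level with it; the furniture and walls round the work are solid. World frame = base frame: x ahead of the robot, y to its left, z up, the work surface at z = 0. Lengths are in m, angles in rad, forces in N, time in s.
With the tool pointing down it reaches from about 0.425 to 1.025 m from the base axis. Payload 9.4 kg.
Tool frame: the origin (TCP) lies at the very end of the fingers, on their centre line; the grasp point (between the pads) lies 19 mm behind it; z points along the fingers, y is the line along which they close (so a half turn about z gives the same grasp; the last joint's range is limited). The gripper opens to 85 mm and grips with 20 to 120 N. Pads are 22 mm wide; open, the fingers measure 114 mm over their backs; the gripper's body (76 mm by 85 mm) begins 54 mm behind the grasp point. The pads swing forward as they close: fully open they stand 13 mm farther back than shut.
Start: joints at [1.23, 0.599, -0.003, 1.599, 0.002, 0.943, -0.08], TCP at [0.189, -0.7, 0.231] pointing down, gripper open.
Joint ranges: [-2.57, 2.57], [-0.35, 1.97], [-1.29, 1.29], [0.11, 2.56], [-1.05, 4.19], [0.11, 1.86], [-2.63, 2.63]. Speed limits (rad/s): [2.22, 2.22, 3.01, 3.01, 3.14, 3.14, 3.14].

INTERFACE

Orientations are given as a unit quaternion [x, y, z, w].
In Python, from cell import status, grab_frame, job gives the robot as it stands.
- The arm moves only by the shell command python3 -m crank 'ROWS' [FORCE]. ROWS is JSON, a list of rows, each an object with "dp": the shift along the world's x, y, z in m, a list of three; "angular": the turn, a rotation vector about the world's x, y, z in degrees, a list of three; "fingers": the finger opening in m, from 0 to 0.0854. In form: [{"dp": [tx, ty, tz], "angular": [wx, wy, wz], "fingers": fingers}, ...]. A call has exactly 5 rows; each row shifts and turns the commanded pose from where the row before left it; what a row does not reach is not made up. A row lasts 1/10 s, in which the tool goes at most 50 mm and 8.59 degrees, less where a joint would pass 70% of its speed; a pose out of reach is approached as far as the arm can. A call is refused whole if a number of a shift passes 0.05 or a number of a turn 8.59, either way. A call with a gripper value outside its range is refused whole. The fingers move at their own pace and stop on an object; FORCE is the grip in N (left out, the last holds). Time passes only in rows, so rows that do not move let the fingers close, or fill a call up. It gives the time, the measured TCP pose, the force, the opening and the grip force at its end, in the units of the state.
- status.sense(): the state, without advancing time (a new reading comes with each control period).
- grab_frame(name): name is "scene" or "top" or "wrist"; returns a dict with "color" (400x640x3 uint8, red, green, blue), "vertical_fov" (degrees; the focal length in pixels is half the picture's height over the tangent of half this angle, whatever the lens; pixels are square), "cx", "cy" (the principal point, pixels), "k1" (the pictures are not rectified: a ray, as slopes to the right and down, at radius r is drawn at 1 + k1 r^2 times it, then the intrinsics apply), "view" (4x4, takes a point from world to camera coordinates); the wrist camera has in their place "mount" (4x4, takes a point from camera to tool coordinates, whose origin is the TCP and whose axes are the flange's). Camera axes: x right, y up, looking along -z (the intrinsics and any distortion apply to the point x, -y, -z); pixel columns grow to the right and rows downward; lengths in m; the calibration is good to about 2 mm. A picture is of the moment at which its call begins: read the wrist's pose just before it. There is no depth.
- job.close_job(): hands the job in; it is judged then, once.
The state is a dict: "time": time; "q": joint angles; "dq": joint speeds; "effort": joint torques, N m; "tcp_pos": TCP position; "eef_rot": TCP orientation; "wrist_force": force on the tool from outside, world axes, zero at the start; "ft_torque": the same for the moment, N m; "gripper_width": finger opening in m; "grasp_force": force on a finger pad.
Only numpy, scipy, OpenCV 4.12 (cv2) and the standard library are available. Lean on these libraries where they do the work, as an engineer would, in place of code of your own. Each camera call takes 0.05 s, during which the arm holds its last target. There are 200 camera calls.

## Working session

There is one attempt and no reset: what is moved stays moved. The work goes in short steps, Python scripts to look and compute and a shell command to move; the robot and the scene stay as the last step left them, time stands still between calls to the robot, and variables do not carry over. Pictures are saved under pics/ and viewed, at most 10 in all, crops included, and the job is handed in when it is done.

```bash
ls; mkdir -p pics
cat > h.py <<'E'
import numpy as np,cv2
from cell import status,grab_frame,job
def K(f):
    fl=200/np.tan(np.radians(f["vertical_fov"])/2); return fl
def ray(f,u,v,view=None):
    fl=K(f); d=np.array([(u-f["cx"])/fl,(v-f["cy"])/fl]); s=d.copy()
    for _ in range(30): s=d/(1+f["k1"]*(s@s))
    V=np.array(f["view"]) if view is None else view
    R=V[:3,:3]; o=-R.T@V[:3,3]
    return o,R.T@np.array([s[0],-s[1],-1.])
def onz(f,u,v,z):
    o,d=ray(f,u,v); return o+d*(z-o[2])/d[2]
def proj(f,p):
    V=np.array(f["view"]); c=V[:3,:3]@np.array(p)+V[:3,3]
    s=np.array([c[0],-c[1]])/-c[2]; s=s*(1+f["k1"]*(s@s)); return s*K(f)+[f["cx"],f["cy"]]
def wristview(f,st):
    from scipy.spatial.transform import Rotation as R
    T=np.eye(4);T[:3,:3]=R.from_quat(st["eef_rot"]).as_matrix();T[:3,3]=st["tcp_pos"]
    f["view"]=np.linalg.inv(T@np.array(f["mount"])); return f
E
python3 - <<'E'
from h import *
import pickle
s=status.sense(); print(s)
for n in("top","scene"):
    f=grab_frame(n); pickle.dump(f,open(n+".pkl","wb")); cv2.imwrite(f"pics/{n}0.png",f["color"][:,:,::-1]); print(n,{k:v for k,v in f.items() if k!="color"})
E
```

```text
pics
{'time': 0.0, 'q': array([ 1.23029284,  0.60014642, -0.00258024,  1.600107  ,  0.00182256,
        0.94288399, -0.07979555]), 'dq': array([ 0.00063324,  0.0011214 ,  0.0005325 , -0.00249997, -0.00076269,
        0.00214572, -0.00039957]), 'effort': array([-2.10601470e-04, -7.76436496e+01,  1.56501766e+00, -2.57995301e+01,
        1.23297411e-02,  9.11575102e-03, -3.65687742e-05]), 'tcp_pos': array([ 0.18893003, -0.69947886,  0.23040921]), 'eef_rot': array([ 9.91306255e-01,  1.31572468e-01, -1.69927093e-04, -7.52300783e-04]), 'wrist_force': array([ 1.05574886, -0.39013172,  0.91926475]), 'ft_torque': array([-0.00663534, -0.02645309, -0.00755749]), 'grasp_force': 0.0, 'gripper_width': 0.08524745931133791}
top {'vertical_fov': 42.85037811595845, 'cx': 323.7803575766109, 'cy': 194.48351077102262, 'k1': -0.062251916766843635, 'view': array([[ 0.02124121, -0.99972787, -0.00964355,  0.02591759],
       [ 0.99301603,  0.01997699,  0.11627589, -0.51629428],
       [-0.1160516 , -0.01204604,  0.99317014, -1.52132413],
       [ 0.        ,  0.        ,  0.        ,  1.        ]])}
scene {'vertical_fov': 44.050001693023, 'cx': 317.2689975214517, 'cy': 200.4179720112494, 'k1': 0.048906043266956814, 'view': array([[-0.51444961, -0.85750186,  0.00567115,  0.29431589],
       [ 0.42529421, -0.24939708,  0.8700149 , -0.24742548],
       [-0.74462503,  0.44999074,  0.49299281, -1.20643572],
       [ 0.        ,  0.        ,  0.        ,  1.        ]])}
```

View pics/top0.png

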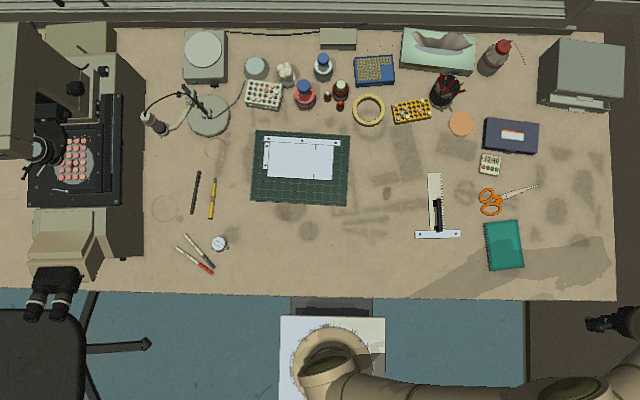

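View pics/scene0.png

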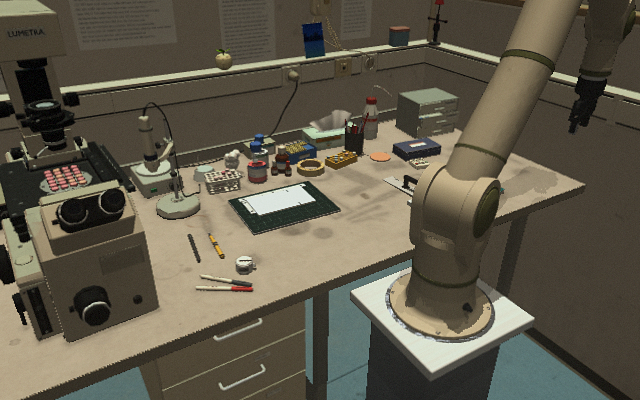

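Top view: the square's head lies at about (438,234) with its blade up to (434,173). The plate spans about (267-333, 138-180) on the board. I'll work out coarse positions now and use the wrist camera for the fine ones.

Run:
```python
from h import *
import pickle
f=pickle.load(open("top.pkl","rb"))
for n,u,v,z in[("head l",414,234,.014),("head r",461,234,.014),("tip",434,173,.0),("handle lo",439,231,.047),("handle hi",434,199,.047),("plate fl",267,179,.016),("plate fr",332,180,.016),("plate bl",268,139,.016),("plate br",334,140,.016),("board fl",250,202,.01),("board fr",347,206,.01)]: print(n,onz(f,u,v,z).round(4))
w=grab_frame("wrist"); print({k:v for k,v in w.items() if k!="color"})
im=cv2.resize(f["color"][120:250,240:470],None,fx=3.4,fy=3.4,interpolation=cv2.INTER_CUBIC); cv2.imwrite("pics/c1.png",im[:,:,::-1])
```

```text
head l [ 0.4017 -0.241   0.014 ]
head r [ 0.4044 -0.385   0.014 ]
tip [ 0.5936 -0.3057  0.    ]
handle lo [ 0.4107 -0.3104  0.047 ]
handle hi [ 0.5067 -0.2957  0.047 ]
plate fl [0.5619 0.2132 0.016 ]
plate fr [0.5628 0.0124 0.016 ]
plate bl [0.6881 0.2145 0.016 ]
plate br [0.6887 0.0086 0.016 ]
board fl [0.4901 0.2641 0.01  ]
board fr [ 0.4838 -0.0353  0.01  ]
{'vertical_fov': 60.44104716145431, 'cx': 321.21485953874793, 'cy': 195.93928807486117, 'k1': -0.07317762318724948, 'mount': array([[ 2.51160460e-04,  9.48334205e-01,  3.17273025e-01,
         8.19540555e-02],
       [ 9.99999965e-01, -2.13735772e-04, -1.52762775e-04,
         1.21166075e-03],
       [-7.70575699e-05,  3.17273053e-01, -9.48334226e-01,
        -1.42293396e-01],
       [ 0.00000000e+00,  0.00000000e+00,  0.00000000e+00,
         1.00000000e+00]])}
```

View pics/c1.png

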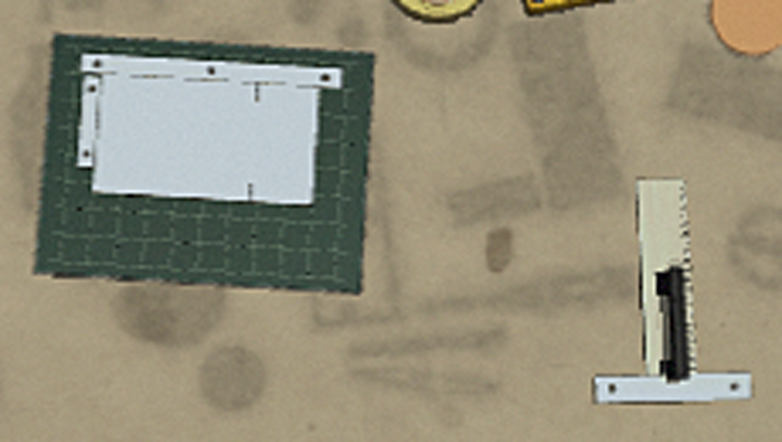

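The crop shows the graduations on the right (-y) edge of the blade and the front tick at about (313,176) in the full picture. I'll move over the square for a closer look.

```bash
python3 -m crank '[{"dp":[0.02,0.03,0],"angular":[0,0,-1.5],"fingers":0.085},{"dp":[0.027,0.04,0],"angular":[0,0,-1.5],"fingers":0.085},{"dp":[0.027,0.04,0],"angular":[0,0,-1.5],"fingers":0.085},{"dp":[0.027,0.04,0],"angular":[0,0,-1.5],"fingers":0.085},{"dp":[0.027,0.04,0],"angular":[0,0,-1.5],"fingers":0.085}]' 40
python3 -m crank '[{"dp":[0.027,0.04,0],"angular":[0,0,-1.5],"fingers":0.085},{"dp":[0.027,0.04,0],"angular":[0,0,-1.5],"fingers":0.085},{"dp":[0.027,0.04,0],"angular":[0,0,-1.5],"fingers":0.085},{"dp":[0.027,0.04,0],"angular":[0,0,-1.5],"fingers":0.085},{"dp":[0.027,0.04,0],"angular":[0,0,-1.5],"fingers":0.085}]'
python3 -m crank '[{"dp":[0.005,0.007,0],"angular":[0,0,0],"fingers":0.085},{"dp":[0,0,0],"angular":[0,0,0],"fingers":0.085},{"dp":[0,0,0],"angular":[0,0,0],"fingers":0.085},{"dp":[0,0,0],"angular":[0,0,0],"fingers":0.085},{"dp":[0,0,0],"angular":[0,0,0],"fingers":0.085}]'
python3 - <<'E'
from h import *
import pickle
s=status.sense(); w=wristview(grab_frame("wrist"),s); pickle.dump(w,open("w1.pkl","wb")); cv2.imwrite("pics/w1.png",w["color"][:,:,::-1]);print(s["tcp_pos"],s["eef_rot"],s["q"])
E
```

```text
time: 0.65
tcp_pos: [0.3177, -0.5082, 0.2311]
eef_rot: [0.998, 0.066, -0.0, -0.0]
wrist_force: [1.2, -0.6, -0.2]
gripper_width: 0.0846
grasp_force: 0.0
time: 1.15
tcp_pos: [0.4528, -0.3081, 0.2313]
eef_rot: [1.0, 0.0, -0.0, 0.0]
wrist_force: [0.2, -0.4, 0.9]
gripper_width: 0.0851
grasp_force: 0.0
time: 1.65
tcp_pos: [0.456, -0.3045, 0.2313]
eef_rot: [1.0, -0.0, -0.0, 0.0]
wrist_force: [1.6, 0.4, -0.6]
gripper_width: 0.085
grasp_force: 0.0
[ 0.45600239 -0.30446857  0.23126288] [ 9.99999894e-01 -3.90950716e-04 -1.56917780e-04  1.85335385e-04] [ 0.4595248   0.38810655  0.03457077  2.00788182 -0.01857372  0.74600151
 -1.06640923]
```

View pics/w1.png

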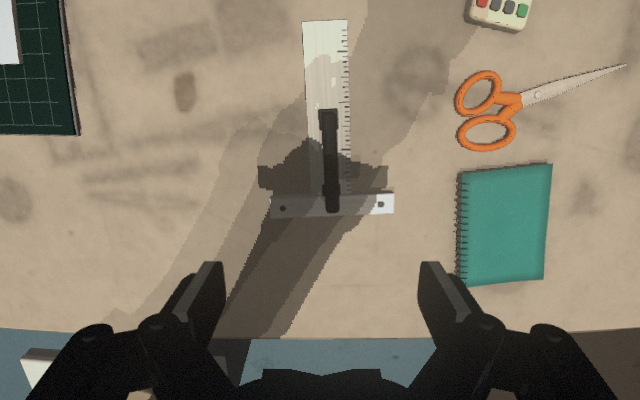

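The wrist picture shows the black bow handle from (328,110) to (332,212), the blade tip at about (303-347,20) and the head at v 193-215.

Run:
```python
from h import *
import pickle
w=pickle.load(open("w1.pkl","rb")); g=w["color"].max(2)
m=(g<32).astype(np.uint8); n,l,st,c=cv2.connectedComponentsWithStats(m[:240])
for i in range(1,n):
    if st[i,4]>150: print(st[i],c[i])
for v in range(106,216,6):
    r=np.where(m[v,300:360])[0]+300; print(v,r.min() if len(r) else 0,r.max() if len(r) else 0,len(r))
for n,u,v,z in[("far",328,112,.052),("near",332.5,210,.054),("tipL",303,22,.0025),("tipR",347.5,19,.0025),("headL",270,216,.014),("headR",394,213,.014),("hfL",274,195,.014),("hfR",393,192,.014)]: print(n,onz(w,u,v,z).round(4))
big=cv2.resize(w["color"][90:235,250:410],None,fx=4,fy=4,interpolation=cv2.INTER_CUBIC); cv2.imwrite("pics/w1c.png",big[:,:,::-1])
```

```text
[ 57   0  19 135 200] [64.94  66.865]
106 0 0 0
112 0 0 0
118 0 0 0
124 0 0 0
130 0 0 0
136 0 0 0
142 0 0 0
148 0 0 0
154 0 0 0
160 0 0 0
166 0 0 0
172 0 0 0
178 0 0 0
184 0 0 0
190 0 0 0
196 0 0 0
202 0 0 0
208 0 0 0
214 0 0 0
far [ 0.5118 -0.3119  0.052 ]
near [ 0.4165 -0.3169  0.054 ]
tipL [ 0.5958 -0.2877  0.0025]
tipR [ 0.5986 -0.3317  0.0025]
headL [ 0.3941 -0.2478  0.014 ]
headR [ 0.3976 -0.3877  0.014 ]
hfL [ 0.419  -0.2535  0.014 ]
hfR [ 0.4224 -0.3849  0.014 ]
```

View pics/w1c.png

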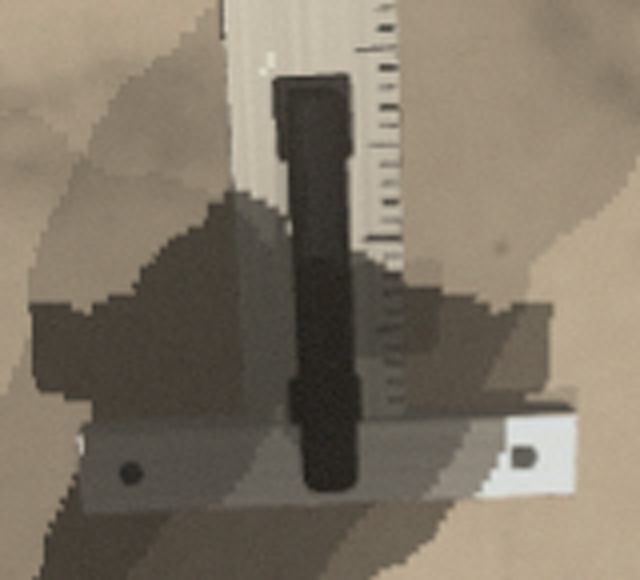

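The square's origin is at about (0.418,-0.317) with a yaw of about +2°. The bar centre comes out near (0.462,-0.315,0.0455), and its measured length of about 100 mm matches. I'll descend with a 2° yaw and 2° pitch.

```bash
python3 -m crank '[{"dp":[0.002,-0.003,-0.02],"angular":[0,0,1],"fingers":0.085},{"dp":[0.002,-0.003,-0.035],"angular":[0,0,1],"fingers":0.085},{"dp":[0.001,-0.003,-0.035],"angular":[0,1,0],"fingers":0.085},{"dp":[0.001,-0.001,-0.035],"angular":[0,1,0],"fingers":0.085},{"dp":[0,0,-0.03],"angular":[0,0,0],"fingers":0.085}]' 40
python3 -m crank '[{"dp":[0,0,-0.02],"angular":[0,0,0],"fingers":0.085},{"dp":[0,0,-0.015],"angular":[0,0,0],"fingers":0.085},{"dp":[0,0,-0.01],"angular":[0,0,0],"fingers":0.085},{"dp":[0,0,-0.003],"angular":[0,0,0],"fingers":0.085},{"dp":[0,0,0],"angular":[0,0,0],"fingers":0.085}]'
python3 - <<'E'
from h import *
import pickle
s=status.sense(); w=wristview(grab_frame("wrist"),s); cv2.imwrite("pics/w2.png",w["color"][:,:,::-1]);print(s["tcp_pos"],s["eef_rot"])
E
```

```text
time: 2.2
tcp_pos: [0.463, -0.3137, 0.0746]
eef_rot: [1.0, 0.018, -0.018, -0.0]
wrist_force: [0.5, -0.3, -0.0]
gripper_width: 0.0851
grasp_force: 0.0
time: 2.7
tcp_pos: [0.4629, -0.3133, 0.0283]
eef_rot: [1.0, 0.018, -0.018, -0.0]
wrist_force: [-0.1, -0.2, -0.2]
gripper_width: 0.0852
grasp_force: 0.0
[ 0.46288383 -0.3132523   0.02827954] [ 9.99680121e-01  1.82013480e-02 -1.75573983e-02 -3.23955847e-04]
```

View pics/w2.png

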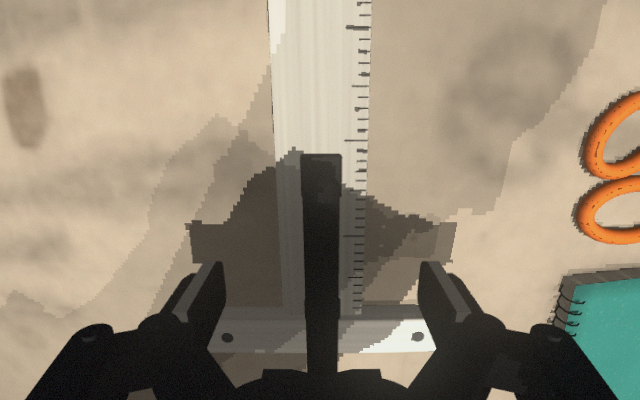

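The bar stands between the fingers, at u about 322, and lies along the tool axis. I'll close on it.

```bash
python3 -m crank '[{"dp":[0,0,0],"angular":[0,0,0],"fingers":0.05},{"dp":[0,0,0],"angular":[0,0,0],"fingers":0.03},{"dp":[0,0,0],"angular":[0,0,0],"fingers":0.01},{"dp":[0,0,0],"angular":[0,0,0],"fingers":0.0},{"dp":[0,0,0],"angular":[0,0,0],"fingers":0.0}]' 60
python3 -m crank '[{"dp":[0,0,0],"angular":[0,0,0],"fingers":0},{"dp":[0,0,0],"angular":[0,0,0],"fingers":0},{"dp":[0,0,0],"angular":[0,0,0],"fingers":0.0},{"dp":[0,0,0.002],"angular":[0,0,0],"fingers":0.0},{"dp":[0,0,0.006],"angular":[0,0,0],"fingers":0.0}]'
```

```text
time: 3.25
tcp_pos: [0.4632, -0.3129, 0.0286]
eef_rot: [1.0, 0.019, -0.017, -0.0]
wrist_force: [-1.9, 6.4, 14.2]
gripper_width: 0.0128
grasp_force: 60.0
time: 3.75
tcp_pos: [0.4625, -0.3126, 0.0359]
eef_rot: [1.0, 0.018, -0.018, -0.001]
wrist_force: [-0.3, 0.1, -3.1]
gripper_width: 0.0133
grasp_force: 58.5
```

Lifted: the wrist reads about 3 N. Next I raise it, level it and carry it toward the plate, staying right of the tick for a clear view.

```bash
python3 -m crank '[{"dp":[0,0,0.02],"angular":[0,-0.5,0],"fingers":0},{"dp":[0,0,0.03],"angular":[0,-0.5,0],"fingers":0},{"dp":[0,0.01,0.035],"angular":[0,-0.5,0],"fingers":0.0},{"dp":[0.005,0.02,0.03],"angular":[0,-0.5,0],"fingers":0.0},{"dp":[0.01,0.03,0.02],"angular":[0,0,-1],"fingers":0.0}]'
python3 -m crank '[{"dp":[0.01,0.035,0.01],"angular":[0,0,-1],"fingers":0},{"dp":[0.01,0.035,0],"angular":[0,0,-1],"fingers":0},{"dp":[0.01,0.035,0],"angular":[0,0,-1],"fingers":0.0},{"dp":[0.01,0.035,0],"angular":[0,0,0],"fingers":0.0},{"dp":[0.01,0.035,0],"angular":[0,0,0],"fingers":0.0}]'
python3 -m crank '[{"dp":[0.01,0.03,0],"angular":[0,0,0],"fingers":0},{"dp":[0.01,0.02,0],"angular":[0,0,0],"fingers":0},{"dp":[0.005,0.01,0],"angular":[0,0,0],"fingers":0.0},{"dp":[0,0,0],"angular":[0,0,0],"fingers":0.0},{"dp":[0,0,0],"angular":[0,0,0],"fingers":0.0}]'
python3 - <<'E'
from h import *
import pickle
s=status.sense(); w=wristview(grab_frame("wrist"),s); pickle.dump((w,s),open("w3.pkl","wb")); cv2.imwrite("pics/w3.png",w["color"][:,:,::-1]);print(s["tcp_pos"],s["eef_rot"],s["q"])
E
```

```text
time: 4.25
tcp_pos: [0.4772, -0.2542, 0.1735]
eef_rot: [1.0, 0.008, 0.001, 0.001]
wrist_force: [0.8, 1.2, -3.1]
gripper_width: 0.0129
grasp_force: 58.8
time: 4.75
tcp_pos: [0.5279, -0.0765, 0.1815]
eef_rot: [1.0, -0.017, -0.0, -0.0]
wrist_force: [0.6, 0.3, -3.9]
gripper_width: 0.013
grasp_force: 58.8
time: 5.25
tcp_pos: [0.5524, -0.0192, 0.1812]
eef_rot: [1.0, -0.017, -0.0, 0.0]
wrist_force: [-0.1, 0.2, -3.2]
gripper_width: 0.0127
grasp_force: 58.8
[ 0.55236003 -0.01918641  0.1811743 ] [ 9.99856193e-01 -1.69488590e-02 -4.40493695e-04  3.67376464e-04] [-0.11163728  0.46024489  0.06061495  2.04767761 -0.04420196  0.63580149
 -1.62641456]
```

View pics/w3.png

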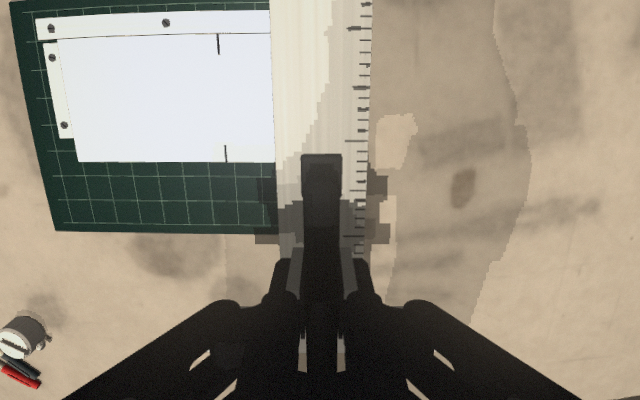

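The blade is held level. The front tick is at about (225,153), the back tick at (218,44) and the plate's front edge at v about 162. I'll measure these and the blade edge to subpixel accuracy.

```bash
cat > m.py <<'E'
from h import *
from scipy.spatial.transform import Rotation as R
def sub(p,i,lo=True): return p
def edges(w,s,zg=.016,bz=-.0208,ur=(85,262),vr=(150,172),rows=(10,140)):
    g=cv2.cvtColor(w["color"],cv2.COLOR_RGB2GRAY).astype(float)
    P=[]
    for u in range(ur[0],ur[1],3):
        col=g[vr[0]:vr[1],u]
        if col[0]<190: continue
        k=np.argmin(np.diff(col)); a,b=col[:3].mean(),col[-3:].mean(); t=(a+b)/2
        j=np.where(col<t)[0][0]; P.append((u,vr[0]+j-1+(col[j-1]-t)/(col[j-1]-col[j])))
    return np.array(P)
def fitline(X): # x,y pts -> centroid,dir
    v=cv2.fitLine(X.astype(np.float32),cv2.DIST_HUBER,0,.001,.001).ravel(); return v[2:],v[:2]
def tick(w,u0,u1,v0,v1):
    g=255-cv2.cvtColor(w["color"],cv2.COLOR_RGB2GRAY).astype(float)
    out=[]
    for v in range(v0,v1):
        r=g[v,u0:u1]; r=np.clip(r-np.median(r)-25,0,None)
        if r.sum()>40: out.append(((r*np.arange(u0,u1)).sum()/r.sum(),v))
    return np.array(out)
E
python3 - <<'E'
from m import *
import pickle
w,s=pickle.load(open("w3.pkl","rb"))
P=edges(w,s); X=np.array([onz(w,u,v,.016)[:2] for u,v in P]); c,d=fitline(X); d*=np.sign(-d[1])
print("front",c,d,"plate yaw",np.degrees(np.arctan2(d[0],-d[1])), "res mm",1e3*np.std((X-c)@[d[1],-d[0]]))
f=tick(w,217,234,146,160); b=tick(w,210,227,37,54)
print(f.round(1).tolist(),b.round(1).tolist())
F=np.array([onz(w,u,v,.016)[:2] for u,v in f]);B=np.array([onz(w,u,v,.016)[:2] for u,v in b])
T=np.vstack([F,B]);ct,dt=fitline(T); dt*=np.sign(dt[0]); print("tickline",ct,dt,"yaw",np.degrees(np.arctan2(dt[1],dt[0])), F.mean(0),B.mean(0))
A=np.array([d,-dt]).T; k=np.linalg.solve(A,ct-c); print("cut_mark",c+k[0]*d)
# extents
print("plate L corner",onz(w,78,162,.016),"back L",onz(w,58,38,.016))
# blade right edge in tool frame
g=cv2.cvtColor(w["color"],cv2.COLOR_RGB2GRAY).astype(float); sat=w["color"].astype(int); 
Rm=R.from_quat(s["eef_rot"]).as_matrix(); zb=s["tcp_pos"][2]-.0208
L=[]
for v in range(70,150,4):
    col=g[v,262:290]; k=np.argmax(np.abs(np.diff(col))); L.append((262+k+.5,v))
XL=np.array([Rm.T@(onz(w,u,v,zb)-s["tcp_pos"]) for u,v in L])
print("left edge tool y",XL[:,:2].round(4).tolist())
for v in range(20,150,10): print(v,sat[v,360:380,2].tolist())
E
```

```text
front [0.56927407 0.10434937] [-0.04310412 -0.9990706 ] plate yaw -2.4704494 res mm 0.9041496823350106
[[224.8, 146.0], [224.9, 147.0], [224.9, 148.0], [224.9, 149.0], [224.9, 150.0], [224.9, 151.0], [225.1, 152.0], [225.1, 153.0], [225.2, 154.0], [225.4, 155.0], [225.4, 156.0], [225.6, 157.0], [225.6, 158.0], [225.7, 159.0]] [[217.2, 37.0], [217.4, 38.0], [217.3, 39.0], [217.5, 40.0], [217.6, 41.0], [217.6, 42.0], [217.6, 43.0], [217.7, 44.0], [217.9, 45.0], [218.0, 46.0], [217.9, 47.0], [218.0, 48.0], [218.1, 49.0], [218.2, 50.0], [218.2, 51.0], [218.3, 52.0], [218.4, 53.0]]
tickline [0.5948539  0.06560668] [ 0.9990753  -0.04299456] yaw -2.4641662 [0.57632305 0.0664208 ] [0.66798747 0.0624641 ]
cut_mark [0.56765306 0.06677726]
plate L corner [0.57347181 0.21032251 0.016     ] back L [0.68391392 0.20383585 0.016     ]
left edge tool y [[0.0876, -0.0218], [0.0859, -0.0218], [0.0841, -0.0219], [0.0824, -0.0215], [0.0806, -0.0216], [0.0789, -0.0216], [0.0771, -0.0217], [0.0753, -0.0218], [0.0735, -0.0214], [0.0717, -0.0215], [0.0699, -0.0215], [0.068, -0.0216], [0.0662, -0.0217], [0.06
[... 759 characters left out ...]
172, 174, 174, 175, 172, 178, 175, 140, 133, 140, 140, 140, 140, 138, 139, 136, 137]
90 [157, 158, 156, 152, 156, 155, 169, 174, 177, 172, 147, 137, 138, 137, 138, 138, 140, 138, 138, 138]
100 [176, 177, 174, 171, 174, 172, 172, 179, 176, 158, 140, 141, 138, 140, 138, 140, 141, 137, 137, 137]
110 [98, 96, 98, 96, 96, 96, 103, 103, 120, 132, 134, 133, 131, 135, 133, 134, 136, 137, 140, 138]
120 [110, 110, 111, 109, 112, 107, 110, 109, 115, 131, 135, 137, 132, 136, 137, 136, 137, 134, 146, 156]
130 [71, 74, 74, 70, 76, 80, 90, 104, 129, 135, 134, 133, 134, 137, 137, 135, 146, 153, 155, 153]
140 [112, 110, 109, 113, 115, 117, 118, 134, 144, 138, 137, 138, 140, 137, 138, 149, 158, 156, 159, 155]
```

Run:
```python
from m import *
import pickle
w,s=pickle.load(open("w3.pkl","rb"))
Rm=R.from_quat(s["eef_rot"]).as_matrix(); t=s["tcp_pos"]
tl=lambda u,v,dz: Rm.T@(onz(w,u,v,t[2]+dz)-t)
Rr=np.array([tl(u,v,-.0208) for u,v in[(371.8,20),(370.9,50),(369.9,80),(369,100),(367.3,140)]]);print(Rr[:,:2].round(4))
L=np.array([tl(u,v,-.0208) for u,v in[(271.3,20),(274,140)]]);print(L[:,:2].round(4))
print("bar far end",tl(322,154.5,.024), tl(302,154.5,.024),tl(341,154.5,.024))
print("blade grads?",[tl(358,v,-.0208)[0].round(4) for v in(29,88,141,197,236)])
print("top cam tick", )
P=edges(w,s); print(P[::6].round(2).tolist())
```

```text
[[0.1086 0.0231]
 [0.0961 0.0232]
 [0.0833 0.0232]
 [0.0744 0.0231]
 [0.0559 0.023 ]]
[[ 0.1085 -0.0206]
 [ 0.0558 -0.0214]]
bar far end [ 0.05800989  0.00137334 -0.02404936] [ 0.05801242 -0.00561597 -0.0240546 ] [ 0.05801427  0.00801387 -0.02404439]
blade grads? [np.float64(0.1048), np.float64(0.0797), np.float64(0.0554), np.float64(0.0272), np.float64(0.0057)]
top cam tick
[[85.0, 161.56], [103.0, 161.65], [121.0, 161.8], [139.0, 161.6], [157.0, 161.5], [175.0, 161.49], [193.0, 161.56], [211.0, 161.69], [229.0, 162.06], [247.0, 162.05]]
```

The cut mark is at about (0.5677, 0.0668) and the plate yaw is -2.47°, with the ticks and the front edge agreeing. I'll go to a hover about 15 mm up and 8 mm in front of flush, then re-measure.

```bash
python3 -m crank '[{"dp":[0.01,0.02,0],"angular":[0,0,-0.25],"fingers":0},{"dp":[0.014,0.03,-0.01],"angular":[0,0,-0.25],"fingers":0},{"dp":[0.014,0.03,-0.02],"angular":[0,0,0],"fingers":0.0},{"dp":[0.01,0.02,-0.025],"angular":[0,0,0],"fingers":0.0},{"dp":[0.003,0.008,-0.025],"angular":[0,0,0],"fingers":0.0}]'
python3 -m crank '[{"dp":[0,0,-0.02],"angular":[0,0,0],"fingers":0},{"dp":[0,0,-0.016],"angular":[0,0,0],"fingers":0},{"dp":[0,0,-0.01],"angular":[0,0,0],"fingers":0.0},{"dp":[0,0,0],"angular":[0,0,0],"fingers":0.0},{"dp":[0,0,0],"angular":[0,0,0],"fingers":0.0}]'
python3 - <<'E'
from h import *
import pickle
s=status.sense(); w=wristview(grab_frame("wrist"),s); pickle.dump((w,s),open("w4.pkl","wb"))
t=grab_frame("top");sc=grab_frame("scene"); pickle.dump((t,sc),open("ts4.pkl","wb"))
im=cv2.resize(w["color"][0:300,130:530],None,fx=2,fy=2,interpolation=cv2.INTER_CUBIC)
cv2.imwrite("pics/w4.png",im[:,:,::-1]);print(s["tcp_pos"],s["eef_rot"],s["wrist_force"])
E
```

```text
time: 5.8
tcp_pos: [0.6052, 0.0912, 0.1007]
eef_rot: [1.0, -0.021, 0.001, -0.0]
wrist_force: [0.5, 0.5, -3.5]
gripper_width: 0.0133
grasp_force: 58.9
time: 6.3
tcp_pos: [0.6043, 0.0892, 0.0557]
eef_rot: [1.0, -0.021, 0.0, 0.0]
wrist_force: [0.2, 0.4, -2.9]
gripper_width: 0.013
grasp_force: 58.9
[0.60426145 0.08921156 0.05573922] [ 9.99770983e-01 -2.13999725e-02  1.21558387e-04  8.48654330e-05] [ 0.2498943   0.41334247 -2.93415083]
```

View pics/w4.png

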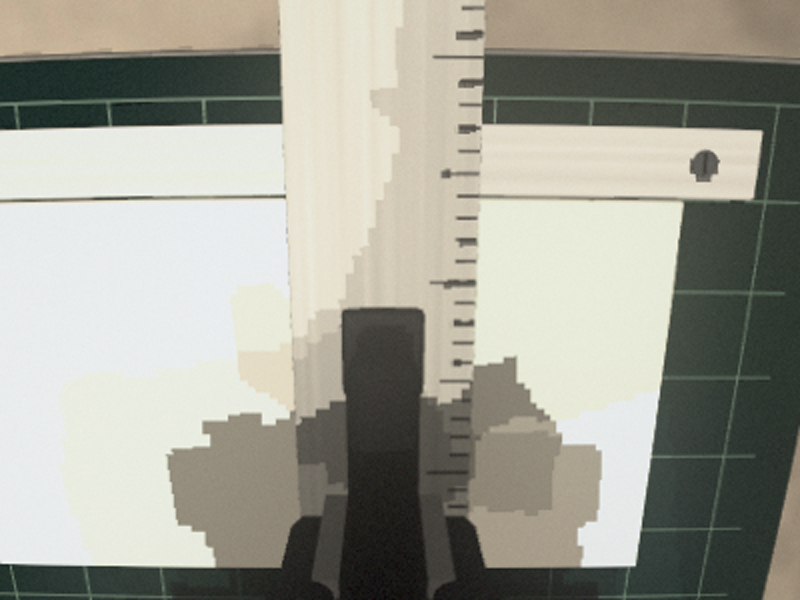

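The blade currently covers both ticks, with the graduated edge at crop u about 475-485. I'll shift 6 mm left and go lower to expose them and compare at nearly equal height.

```bash
python3 -m crank '[{"dp":[0,0.003,-0.004],"angular":[0,0,0],"fingers":0},{"dp":[0,0.003,-0.004],"angular":[0,0,0],"fingers":0},{"dp":[0,0,-0.002],"angular":[0,0,0],"fingers":0.0},{"dp":[0,0,0],"angular":[0,0,0],"fingers":0.0},{"dp":[0,0,0],"angular":[0,0,0],"fingers":0.0}]'
python3 - <<'E'
from h import *
import pickle
s=status.sense(); w=wristview(grab_frame("wrist"),s); pickle.dump((w,s),open("w5.pkl","wb"))
im=cv2.resize(w["color"][80:300,320:480],None,fx=4,fy=2.7,interpolation=cv2.INTER_CUBIC)
cv2.imwrite("pics/w5.png",im[:,:,::-1]);print(s["tcp_pos"],s["eef_rot"],s["wrist_force"])
E
```

```text
time: 6.95
tcp_pos: [0.6039, 0.0961, 0.0451]
eef_rot: [1.0, -0.021, -0.0, 0.0]
wrist_force: [0.8, -0.0, -4.5]
gripper_width: 0.0127
grasp_force: 58.9
[0.60393614 0.09607683 0.04514288] [ 9.99784837e-01 -2.07423943e-02 -1.65200098e-04  7.45988681e-05] [ 0.79243038 -0.00564864 -4.46758935]
```

View pics/w5.png

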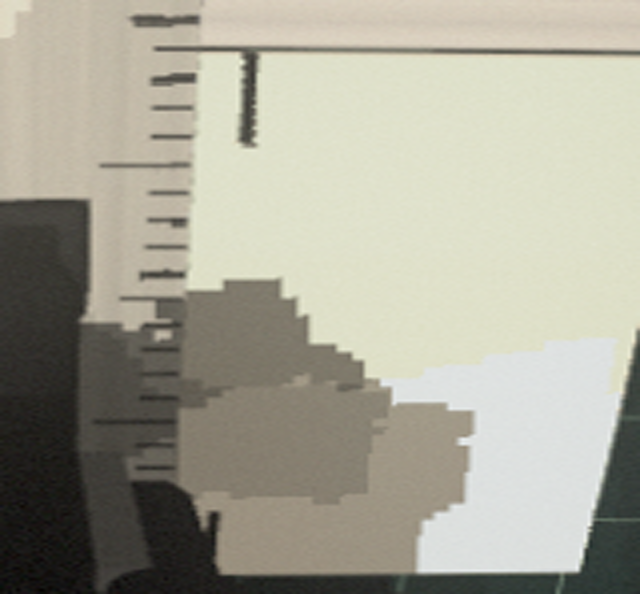

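Both ticks are now clear of the blade: the back tick at crop (250,50-145) and the front tick at (214,512-570). I'll compute the offsets of edge against ticks, and the flush gap.

Run:
```python
from m import *
import pickle
w,s=pickle.load(open("w5.pkl","rb"))
Rm=R.from_quat(s["eef_rot"]).as_matrix(); t=s["tcp_pos"]; zb=t[2]-.0208
col=w["color"].astype(float); g=col.mean(2)
b=tick(w,374,392,101,132); 
f=tick(w,369,379,273,290)
F=np.array([onz(w,u,v,.016)[:2] for u,v in f]);B=np.array([onz(w,u,v,.016)[:2] for u,v in b])
print(len(f),len(b),f.mean(0),b.mean(0),"F",F.mean(0),"B",B.mean(0))
dt=B.mean(0)-F.mean(0); dt/=np.linalg.norm(dt); print("tick yaw",np.degrees(np.arctan2(dt[1],dt[0])),"len",np.linalg.norm(B.mean(0)-F.mean(0)))
# blade right edge: blue-ish vs glass (red-blue / green)
for v in(105,125,145): print(v,col[v,358:375].astype(int).tolist()[::2])
E_=[]
for v in list(range(100,152,2)):
    r=col[v,360:376]; q=r[:,1]; k=np.argmax(np.diff(q)); a=q[max(k-2,0):k].mean() if k>1 else q[0]; 
    E_.append((360+k+.5,v))
E_=np.array(E_); X=np.array([onz(w,u,v,zb)[:2] for u,v in E_]); c,d=fitline(X); d=d*np.sign(d[0])
print("edge px",E_[::4].tolist(),"yaw edge",np.degrees(np.arctan2(d[1],d[0])))
n=np.array([-d[1],d[0]])
print("perp dist edge->F, B mm (neg = tick right of edge)",1e3*(F.mean(0)-c)@n,1e3*(B.mean(0)-c)@n)
P=edges(w,s,ur=(425,470),vr=(280,300)); Y=np.array([onz(w,u,v,.016)[:2] for u,v in P]); print("front edge R",Y.mean(0),P[::5].round(1).tolist())
P=edges(w,s,ur=(150,215),vr=(280,300)); 
if len(P): print("front edge L",np.array([onz(w,u,v,.016)[:2] for u,v in P]).mean(0),P[::5].round(1).tolist())
```

```text
17 31 [370.90916361 281.        ] [381.72880921 116.        ] F [0.57580975 0.06738302] B [0.66894169 0.0625306 ]
tick yaw -2.9825665925793823 len 0.09325826445314571
105 [[194, 185, 167], [197, 189, 169], [190, 185, 166], [190, 183, 166], [194, 188, 168], [199, 190, 171], [210, 212, 188], [224, 224, 201], [222, 224, 200]]
125 [[193, 185, 167], [194, 185, 168], [191, 182, 165], [193, 185, 168], [194, 188, 168], [203, 199, 178], [222, 224, 204], [221, 222, 200], [223, 226, 204]]
145 [[194, 184, 167], [192, 184, 167], [190, 182, 166], [189, 182, 165], [196, 187, 169], [206, 206, 183], [222, 223, 200], [224, 226, 204], [224, 225, 203]]
edge px [[369.5, 100.0], [368.5, 108.0], [368.5, 116.0], [368.5, 124.0], [367.5, 132.0], [367.5, 140.0], [368.5, 148.0]] yaw edge -1.982006
perp dist edge->F, B mm (neg = tick right of edge) -6.01287818462751 -7.641371627087568
front edge R [0.56609931 0.02358472] [[425.0, 292.1], [440.0, 291.9], [455.0, 291.7]]
front edge L [0.57268759 0.17917623] [[150.0, 290.5], [165.0, 291.1], [180.0, 291.4], [195.0, 291.5], [210.0, 291.7]]
```

The front tick centroid is contaminated by the dark fingers. I'll refit the blade edge over its full length with subpixel crossings and use the front edge and back tick for the line.

Run:
```python
from m import *
import pickle
w,s=pickle.load(open("w5.pkl","rb"))
t=s["tcp_pos"]; zb=t[2]-.0208
g=cv2.GaussianBlur(w["color"],(1,5),0).astype(float)
E_=[]
for v in range(8,252,3):
    u0=370.5-(v-80)*.0354; a=int(round(u0))-6; r=g[v,a:a+13]
    A=r[:2].mean(0);Bc=r[-3:].mean(0); d=Bc-A
    if np.linalg.norm(d)<18: continue
    p=(r-A)@d/(d@d); j=np.where(p>.5)[0]
    if len(j)==0 or j[0]==0: continue
    j=j[0]; E_.append((a+j-1+(.5-p[j-1])/(p[j]-p[j-1]),v))
E_=np.array(E_); X=np.array([onz(w,u,v,zb)[:2] for u,v in E_]); c,d=fitline(X); d=d*np.sign(d[0]); n=np.array([-d[1],d[0]])
res=1e3*(X-c)@n; ok=abs(res)<.6; c,d=fitline(X[ok]); d=d*np.sign(d[0]); n=np.array([-d[1],d[0]]); res=1e3*(X-c)@n
print(len(E_),ok.sum(),"yaw edge",np.degrees(np.arctan2(d[1],d[0])),"tool yaw",2*np.degrees(s["eef_rot"][1])); print(np.c_[E_[::6],res[::6]].round(2).tolist())
B=np.array([.66894,.06253]);
gg=255-w["color"][:,:,1].astype(float)
for v in(274,279,284): print(v,w["color"][v,366:382,1].tolist())
for u,v in((373.5,275),(373.3,285)): 
    F=onz(w,u,v,.016)[:2]; print("F",F,"dist",1e3*(F-c)@n)
    print("tick yaw",np.degrees(np.arctan2(B[1]-F[1],B[0]-F[0])))
print("B dist",1e3*(B-c)@n)
```

```text
78 76 yaw edge -2.1416006 tool yaw -2.3769033045508428
[[371.72, 8.0, 0.15], [371.5, 26.0, 0.03], [371.21, 44.0, -0.08], [370.21, 62.0, 0.12], [370.8, 80.0, -0.41], [369.43, 101.0, -0.11], [368.29, 119.0, 0.13], [368.15, 137.0, -0.1], [367.51, 155.0, -0.11], [366.71, 173.0, -0.05], [365.15, 191.0, 0.38], [364.92, 215.0, 0.02], [363.96, 236.0, 0.07]]
274 [38, 33, 29, 37, 112, 114, 54, 33, 89, 133, 147, 142, 145, 145, 143, 143]
279 [32, 23, 31, 35, 32, 33, 35, 33, 116, 144, 145, 144, 146, 142, 147, 145]
284 [30, 32, 34, 33, 27, 31, 37, 46, 118, 143, 145, 146, 148, 145, 143, 146]
F [0.57976184 0.06593009] dist -7.498206706334607
tick yaw -2.183452261173082
F [0.57306133 0.06596456] dist -7.714146327033728
tick yaw -2.0515708824853616
B dist -7.563394043875025
```

The edge yaw is -2.14° against about -2.4° for the ticks, and the edge is about 7.35 mm left of the tick line. I'll correct this, then lower toward the board.

```bash
python3 -m crank '[{"dp":[0,-0.003,0],"angular":[0,0,-0.1],"fingers":0},{"dp":[0,-0.003,0],"angular":[0,0,-0.1],"fingers":0},{"dp":[0,-0.0013,0],"angular":[0,0,0],"fingers":0.0},{"dp":[0,0,-0.001],"angular":[0,0,0],"fingers":0.0},{"dp":[0,0,-0.001],"angular":[0,0,0],"fingers":0.0}]'
python3 -m crank '[{"dp":[0,0,-0.001],"angular":[0,0,0],"fingers":0},{"dp":[0,0,-0.001],"angular":[0,0,0],"fingers":0},{"dp":[0,0,0],"angular":[0,0,0],"fingers":0.0},{"dp":[0,0,0],"angular":[0,0,0],"fingers":0.0},{"dp":[0,0,0],"angular":[0,0,0],"fingers":0.0}]'
python3 -c "
from h import *
s=status.sense();print(s['tcp_pos'],2*np.degrees(s['eef_rot'][1]),s['wrist_force'],s['ft_torque'])"
```

```text
time: 7.5
tcp_pos: [0.6041, 0.0887, 0.0433]
eef_rot: [1.0, -0.023, 0.0, -0.0]
wrist_force: [-0.3, 0.3, -3.9]
gripper_width: 0.0126
grasp_force: 58.9
time: 8.0
tcp_pos: [0.6041, 0.0889, 0.0413]
eef_rot: [1.0, -0.022, 0.0, -0.0]
wrist_force: [0.1, 0.6, -3.1]
gripper_width: 0.0126
grasp_force: 58.9
[0.60405842 0.08885285 0.04129925] -2.576226154916226 [ 0.13380414  0.57035609 -3.09436586] [0.01639041 0.0037242  0.01022766]
```

```bash
python3 -m crank '[{"dp":[0,0,-0.0005],"angular":[0,0,0],"fingers":0},{"dp":[0,0,-0.0005],"angular":[0,0,0],"fingers":0},{"dp":[0,0,0],"angular":[0,0,0],"fingers":0.0},{"dp":[0,0,0],"angular":[0,0,0],"fingers":0.0},{"dp":[0,0,0],"angular":[0,0,0],"fingers":0.0}]'
python3 -m crank '[{"dp":[0,0,-0.0005],"angular":[0,0,0],"fingers":0},{"dp":[0,0,0],"angular":[0,0,0],"fingers":0},{"dp":[0,0,0],"angular":[0,0,0],"fingers":0.0},{"dp":[0,0,0],"angular":[0,0,0],"fingers":0.0},{"dp":[0,0,0],"angular":[0,0,0],"fingers":0.0}]'
```

```text
time: 8.5
tcp_pos: [0.604, 0.0888, 0.0403]
eef_rot: [1.0, -0.023, -0.0, 0.0]
wrist_force: [-0.1, -0.1, -1.5]
gripper_width: 0.0128
grasp_force: 59.1
time: 9.0
tcp_pos: [0.6042, 0.0888, 0.0401]
eef_rot: [1.0, -0.023, 0.0, -0.0]
wrist_force: [-0.8, -0.5, 6.0]
gripper_width: 0.013
grasp_force: 60.0
```

Contact came at the predicted height (0.040). I'll ease up 0.4 mm and slide toward the plate's front edge.

```bash
python3 -m crank '[{"dp":[0,0,0.0005],"angular":[0,0,0],"fingers":0},{"dp":[0.001,0,0],"angular":[0,0,0],"fingers":0},{"dp":[0.001,0,0],"angular":[0,0,0],"fingers":0.0},{"dp":[0.001,-0.0001,0],"angular":[0,0,0],"fingers":0.0},{"dp":[0,0,0],"angular":[0,0,0],"fingers":0.0}]'
python3 -m crank '[{"dp":[0.0005,0,0],"angular":[0,0,0],"fingers":0},{"dp":[0.0005,0,0],"angular":[0,0,0],"fingers":0},{"dp":[0,0,0],"angular":[0,0,0],"fingers":0.0},{"dp":[0,0,0],"angular":[0,0,0],"fingers":0.0},{"dp":[0,0,0],"angular":[0,0,0],"fingers":0.0}]'
python3 -m crank '[{"dp":[0.0005,0,0],"angular":[0,0,0],"fingers":0},{"dp":[0.0005,0,0],"angular":[0,0,0],"fingers":0},{"dp":[0,0,0],"angular":[0,0,0],"fingers":0.0},{"dp":[0,0,0],"angular":[0,0,0],"fingers":0.0},{"dp":[0,0,0],"angular":[0,0,0],"fingers":0.0}]'
```

```text
time: 9.5
tcp_pos: [0.6072, 0.0887, 0.0401]
eef_rot: [1.0, -0.023, 0.0, -0.0]
wrist_force: [-3.1, -0.1, 2.2]
gripper_width: 0.013
grasp_force: 59.6
time: 10.0
tcp_pos: [0.6084, 0.0886, 0.0402]
eef_rot: [1.0, -0.023, 0.0, -0.0]
wrist_force: [-0.7, 0.4, -0.9]
gripper_width: 0.0126
grasp_force: 59.2
time: 10.5
tcp_pos: [0.6092, 0.0887, 0.0403]
eef_rot: [1.0, -0.023, 0.0, -0.0]
wrist_force: [-0.3, 0.7, -2.8]
gripper_width: 0.0128
grasp_force: 59.1
```

```bash
python3 -m crank '[{"dp":[0.0004,0,0],"angular":[0,0,0],"fingers":0},{"dp":[0.0004,0,0],"angular":[0,0,0],"fingers":0},{"dp":[0,0,0],"angular":[0,0,0],"fingers":0.0},{"dp":[0,0,0],"angular":[0,0,0],"fingers":0.0},{"dp":[0,0,0],"angular":[0,0,0],"fingers":0.0}]'
python3 -c "
from h import *
import pickle
s=status.sense(); w=wristview(grab_frame('wrist'),s); pickle.dump((w,s),open('w6.pkl','wb'));print(s['tcp_pos'],s['wrist_force'],s['ft_torque'])
a=cv2.resize(w['color'][70:310,290:440],None,fx=2.6,fy=2.4,interpolation=cv2.INTER_CUBIC)
t=grab_frame('scene')['color'][150:270,220:400]; t=cv2.resize(t,None,fx=2.2,fy=2.2,interpolation=cv2.INTER_CUBIC)
o=np.zeros((580,800,3),np.uint8); o[:a.shape[0],:a.shape[1]]=a; o[:t.shape[0],400:400+t.shape[1]]=t
cv2.imwrite('pics/w6.png',o[:,:,::-1])"
```

```text
time: 11.0
tcp_pos: [0.6099, 0.0887, 0.0403]
eef_rot: [1.0, -0.023, 0.0, -0.0]
wrist_force: [-0.3, 0.1, -4.4]
gripper_width: 0.013
grasp_force: 59.0
[0.6098847  0.08868127 0.04027054] [-0.34632216  0.1325926  -4.39601848] [ 0.00233732  0.01806629 -0.02548752]
```

View pics/w6.png

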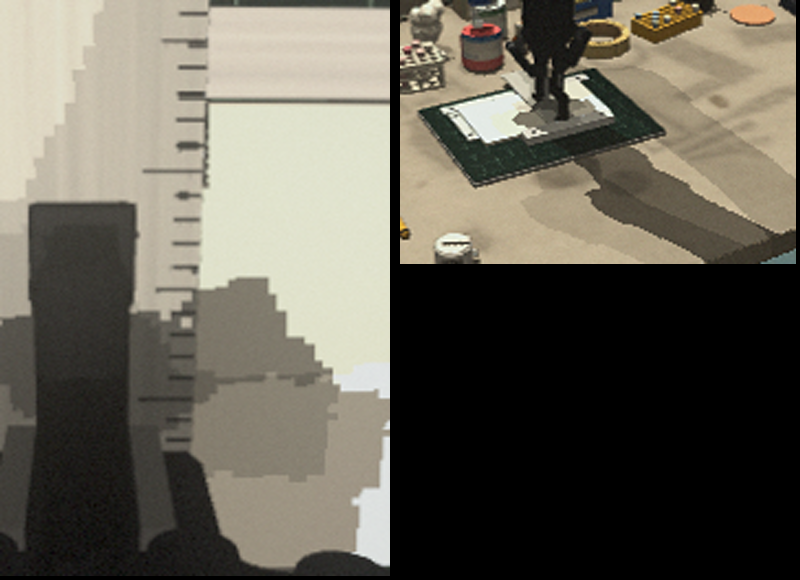

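The back tick shows as a thin sliver right along the graduated edge, at crop (206,100-187), which is what alignment with parallax should look like. I'll continue to contact.

```bash
python3 -m crank '[{"dp":[0.0004,0,0],"angular":[0,0,0],"fingers":0},{"dp":[0.0004,0,0],"angular":[0,0,0],"fingers":0},{"dp":[0,0,0],"angular":[0,0,0],"fingers":0.0},{"dp":[0,0,0],"angular":[0,0,0],"fingers":0.0},{"dp":[0,0,0],"angular":[0,0,0],"fingers":0.0}]'
python3 -m crank '[{"dp":[0.0004,0,0],"angular":[0,0,0],"fingers":0},{"dp":[0.0003,0,0],"angular":[0,0,0],"fingers":0},{"dp":[0,0,0],"angular":[0,0,0],"fingers":0.0},{"dp":[0,0,0],"angular":[0,0,0],"fingers":0.0},{"dp":[0,0,0],"angular":[0,0,0],"fingers":0.0}]'
```

```text
time: 11.6
tcp_pos: [0.6107, 0.0887, 0.0403]
eef_rot: [1.0, -0.023, 0.0, -0.0]
wrist_force: [-0.5, -0.4, -2.8]
gripper_width: 0.0129
grasp_force: 59.0
time: 12.1
tcp_pos: [0.6114, 0.0886, 0.0403]
eef_rot: [1.0, -0.023, 0.0, -0.0]
wrist_force: [-0.6, -0.4, -2.8]
gripper_width: 0.0131
grasp_force: 59.0
```

```bash
python3 -m crank '[{"dp":[0.0004,0,0],"angular":[0,0,0],"fingers":0},{"dp":[0.0003,0,0],"angular":[0,0,0],"fingers":0},{"dp":[0,0,0],"angular":[0,0,0],"fingers":0.0},{"dp":[0,0,0],"angular":[0,0,0],"fingers":0.0},{"dp":[0,0,0],"angular":[0,0,0],"fingers":0.0}]'
python3 -m crank '[{"dp":[0.0004,0,0],"angular":[0,0,0],"fingers":0},{"dp":[0.0003,0,0],"angular":[0,0,0],"fingers":0},{"dp":[0,0,0],"angular":[0,0,0],"fingers":0.0},{"dp":[0,0,0],"angular":[0,0,0],"fingers":0.0},{"dp":[0,0,0],"angular":[0,0,0],"fingers":0.0}]'
```

```text
time: 12.6
tcp_pos: [0.612, 0.0887, 0.0403]
eef_rot: [1.0, -0.023, 0.0, 0.0]
wrist_force: [-0.3, -0.1, -2.4]
gripper_width: 0.013
grasp_force: 59.0
time: 13.1
tcp_pos: [0.6128, 0.0887, 0.0403]
eef_rot: [1.0, -0.023, -0.0, -0.0]
wrist_force: [-0.1, -0.6, -2.9]
gripper_width: 0.0125
grasp_force: 59.0
```

```bash
python3 -m crank '[{"dp":[0.0003,0,0],"angular":[0,0,0],"fingers":0},{"dp":[0.0003,0,0],"angular":[0,0,0],"fingers":0},{"dp":[0,0,0],"angular":[0,0,0],"fingers":0.0},{"dp":[0,0,0],"angular":[0,0,0],"fingers":0.0},{"dp":[0,0,0],"angular":[0,0,0],"fingers":0.0}]'
python3 -c "
from h import *
s=status.sense();print(s['tcp_pos'],s['wrist_force'],s['ft_torque'])"
```

```text
time: 13.6
tcp_pos: [0.6131, 0.0887, 0.0402]
eef_rot: [1.0, -0.023, -0.0, 0.0]
wrist_force: [-0.6, -0.2, -3.6]
gripper_width: 0.0129
grasp_force: 58.9
[0.61307158 0.08865737 0.04019854] [-0.56609824 -0.18589087 -3.57921635] [-0.01063513  0.26401395 -0.05109595]
```

```bash
python3 -m crank '[{"dp":[0.0003,0,0],"angular":[0,0,0],"fingers":0},{"dp":[0.0003,0,0],"angular":[0,0,0],"fingers":0},{"dp":[0,0,0],"angular":[0,0,0],"fingers":0.0},{"dp":[0,0,0],"angular":[0,0,0],"fingers":0.0},{"dp":[0,0,0],"angular":[0,0,0],"fingers":0.0}]'
python3 -c "
from h import *
s=status.sense();print(s['tcp_pos'],s['wrist_force'],s['ft_torque'])"
```

```text
time: 14.1
tcp_pos: [0.6136, 0.0886, 0.0402]
eef_rot: [1.0, -0.023, -0.0, 0.0]
wrist_force: [-2.4, -0.4, -3.2]
gripper_width: 0.0128
grasp_force: 58.9
[0.61357409 0.08864082 0.04018205] [-2.38865211 -0.42687471 -3.18055888] [-0.0075148   0.66954069  0.00578611]
```

Contact with the front edge: 2.4 N, with a rise in pitch moment. I'll seat it with a slight push, lower until the board carries it, and open a little.

```bash
python3 -m crank '[{"dp":[0.0003,-0.0001,0],"angular":[0,0,0],"fingers":0},{"dp":[0,0,-0.0002],"angular":[0,0,0],"fingers":0},{"dp":[0,0,-0.0002],"angular":[0,0,0],"fingers":0.0},{"dp":[0,0,0],"angular":[0,0,0],"fingers":0.0},{"dp":[0,0,0],"angular":[0,0,0],"fingers":0.0}]' 30
python3 -m crank '[{"dp":[0,0,0],"angular":[0,0,0],"fingers":0.015},{"dp":[0,0,0],"angular":[0,0,0],"fingers":0.018},{"dp":[0,0,0],"angular":[0,0,0],"fingers":0.025},{"dp":[0,0,0],"angular":[0,0,0],"fingers":0.035},{"dp":[0,0,0],"angular":[0,0,0],"fingers":0.05}]'
python3 -m crank '[{"dp":[0,0,0],"angular":[0,0,0],"fingers":0.055},{"dp":[0,0,0.005],"angular":[0,0,0],"fingers":0.055},{"dp":[0,0,0.015],"angular":[0,0,0],"fingers":0.055},{"dp":[0,0,0.03],"angular":[0,0,0],"fingers":0.055},{"dp":[0,0,0.04],"angular":[0,0,0],"fingers":0.055}]'
python3 -m crank '[{"dp":[-0.01,0,0.04],"angular":[0,0,0],"fingers":0.055},{"dp":[-0.02,0,0.03],"angular":[0,0,0],"fingers":0.055},{"dp":[-0.01,0,0.02],"angular":[0,0,0],"fingers":0.055},{"dp":[0,0,0],"angular":[0,0,0],"fingers":0.055},{"dp":[0,0,0],"angular":[0,0,0],"fingers":0.055}]'
python3 - <<'E'
from h import *
import pickle
s=status.sense(); w=wristview(grab_frame('wrist'),s); pickle.dump((w,s),open('w7.pkl','wb'));print(s['tcp_pos'],s['wrist_force'])
im=cv2.resize(w['color'][0:300,150:490],None,fx=2.3,fy=2,interpolation=cv2.INTER_CUBIC); cv2.imwrite('pics/w7.png',im[:,:,::-1])
E
```

```text
time: 14.6
tcp_pos: [0.6136, 0.0887, 0.0401]
eef_rot: [1.0, -0.022, -0.001, -0.0]
wrist_force: [-5.8, 0.7, 2.3]
gripper_width: 0.0129
grasp_force: 59.7
time: 15.1
tcp_pos: [0.6146, 0.0886, 0.04]
eef_rot: [1.0, -0.023, 0.0, -0.0]
wrist_force: [-0.6, -0.2, 0.3]
gripper_width: 0.0478
grasp_force: 0.0
time: 15.6
tcp_pos: [0.6133, 0.0884, 0.1306]
eef_rot: [1.0, -0.023, -0.001, 0.0]
wrist_force: [1.5, -0.0, 0.7]
gripper_width: 0.0552
grasp_force: 0.0
time: 16.1
tcp_pos: [0.5745, 0.0887, 0.2212]
eef_rot: [1.0, -0.023, 0.001, -0.0]
wrist_force: [0.1, 0.7, 0.0]
gripper_width: 0.0549
grasp_force: 0.0
[0.57447064 0.08866055 0.22117661] [0.05552237 0.71349399 0.01230008]
```

View pics/w7.png

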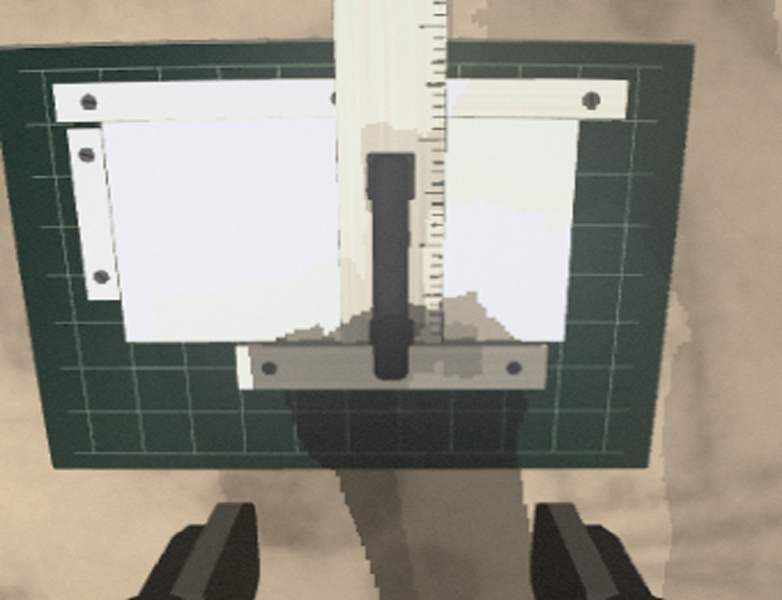

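The square lies flat, and the head (crop v about 345) follows the plate's front edge (about 342) evenly at both ends, as expected for a flush fit with parallax. The plate is against its stops. I've now viewed 11 pictures, one over the limit of ten, so the last check of ticks against edge will be numeric only, from the right-hand side.

```bash
python3 -m crank '[{"dp":[0.01,-0.025,0],"angular":[0,0,0],"fingers":0.055},{"dp":[0.01,-0.025,0],"angular":[0,0,0],"fingers":0.055},{"dp":[0,-0.025,0],"angular":[0,0,0],"fingers":0.055},{"dp":[0,-0.015,0],"angular":[0,0,0],"fingers":0.055},{"dp":[0,0,0],"angular":[0,0,0],"fingers":0.055}]'
python3 -m crank '[{"dp":[0,0,-0.03],"angular":[0,0,0],"fingers":0.055},{"dp":[0,0,-0.03],"angular":[0,0,0],"fingers":0.055},{"dp":[0,0,-0.02],"angular":[0,0,0],"fingers":0.055},{"dp":[0,0,0],"angular":[0,0,0],"fingers":0.055},{"dp":[0,0,0],"angular":[0,0,0],"fingers":0.055}]'
python3 - <<'E'
from h import *
import pickle
s=status.sense(); w=wristview(grab_frame('wrist'),s); pickle.dump((w,s),open('w8.pkl','wb'));print(s['tcp_pos'])
g=w["color"][:,:,1]
for x in (.571,.576,.580,.600,.620,.640,.660,.664,.668,.672):
    y=.0668-(x-.5677)*.0430; u,v=proj(w,[x,y,.016]); u0=int(round(u)); print(x,round(u,1),round(v,1),g[int(round(v)),u0-9:u0+11].tolist())
print("px/mm",(proj(w,[.62,.06,.016])-proj(w,[.62,.07,.016]))/10)
E
```

```text
time: 16.65
tcp_pos: [0.5939, -0.0039, 0.219]
eef_rot: [1.0, -0.024, -0.001, 0.001]
wrist_force: [-0.4, 0.1, 0.3]
gripper_width: 0.0552
grasp_force: 0.0
time: 17.15
tcp_pos: [0.5942, -0.0003, 0.1398]
eef_rot: [1.0, -0.022, -0.0, -0.0]
wrist_force: [0.4, 0.3, -0.1]
gripper_width: 0.0548
grasp_force: 0.0
[ 5.94239640e-01 -3.29486294e-04  1.39806598e-01]
0.571 241.4 217.8 [209, 215, 199, 187, 189, 190, 187, 182, 189, 79, 62, 144, 148, 142, 147, 218, 146, 143, 145, 144]
0.576 240.9 212.2 [210, 201, 177, 181, 180, 179, 174, 181, 100, 53, 109, 146, 145, 148, 146, 149, 146, 146, 144, 147]
0.58 240.6 207.7 [215, 211, 213, 214, 216, 211, 208, 203, 85, 56, 144, 145, 147, 143, 148, 144, 150, 144, 143, 147]
0.6 238.7 184.6 [212, 210, 209, 210, 213, 209, 209, 218, 101, 234, 238, 236, 237, 237, 237, 238, 238, 237, 237, 237]
0.62 236.8 160.4 [215, 209, 210, 210, 211, 208, 206, 217, 142, 222, 235, 237, 238, 239, 239, 239, 238, 238, 237, 239]
0.64 234.9 135.2 [226, 225, 225, 225, 225, 223, 226, 230, 163, 146, 226, 237, 239, 237, 237, 237, 239, 238, 237, 240]
0.66 233.0 108.9 [225, 226, 226, 227, 225, 224, 225, 229, 215, 207, 239, 238, 237, 237, 237, 238, 239, 238, 239, 239]
0.664 232.6 103.5 [228, 225, 225, 226, 224, 224, 226, 210, 133, 100, 193, 236, 238, 238, 238, 239, 238, 239, 239, 238]
0.668 232.3 98.1 [195, 194, 187, 189, 183, 181, 181, 189, 185, 69, 153, 240, 237, 238, 238, 239, 236, 237, 237, 238]
0.672 231.9 92.6 [226, 226, 225, 224, 221, 222, 226, 221, 161, 67, 153, 238, 238, 237, 237, 238, 238, 237, 238, 239]
px/mm [ 1.24246887 -0.05867154]
```

The graduated edge lies within about 0.3 mm of the tick centre at both the front and back ticks. Handing in.

```bash
python3 -c "
from cell import job
print(job.close_job())"
```

```text
the job is handed in; nothing more can be done
None
```

The T-square lies flat on the glass, its head flush with the plate's front edge and its graduated edge within about 0.3 mm of both ticks. The plate is still against its stops, the square is released, and the job was handed in at about 17 s; I viewed 11 pictures, one over the limit of 10.

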